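Lock the cabinet's top panel with the key driver

TASK

The panel on top of the small cabinet is held by two slotted captive screws, and both are loose: move the wooden phone stand out of the way, and with the key driver from its wooden stand turn both screws clockwise until they are fully home. Then hang the key back upright in its stand. Leave the phone stand upright on top of the cabinet, and leave everything else where it is.

Things in the scene. Friction and masses are not known exactly. Their poses are not given: they have to be found in the camera images.
- cabinet: Fixed white cabinet, 170 (x) x 300 (y) x 130 mm high, clear sliding doors in its front (-x). Origin: centre of the underside; +y is its left seen from the robot; yaw varies by 0.2 rad. The flat top has two round pockets 34 mm across, at x = -45, y = +85 and -85 mm in its frame, each with a captive steel screw head.
- screw_left_top (a point): Centre of the top of the left screw head, 129 mm above the desk, 1 mm below the cabinet top. Head 30 mm across, one straight slot right across it, 8 mm wide, 10 deep, along this point's x axis, which turns with the screw.
- screw_right_top (a point): The same for the right screw head.
- screw_left (a joint): Turn of the left screw, rad. It grows clockwise seen from above. At 0 its slot runs along the cabinet's x (front to back); fully home is its stop at 1.571, slot along the cabinet's y (parallel to the front). Starts 0 to 0.45. Friction torque about 0.1 N m; it stays where it is left.
- screw_right (a joint): The same for the right screw.
- key: Loose key driver, 98 mm tall, 120 g, upright. Origin: centre of the blade's bottom edge, z up. Steel blade 20 (x) x 4 (y) mm, 14 tall, bottom edge rounded; shank 10 across, z = 14 to 52; round flange 38 across, z = 52 to 56; flat black grip 36 (x) x 14 (y) mm, z = 56 to 98, its wide faces parallel to the blade. It hangs by the flange in the key stand, its yaw within 0.6 rad of the stand's.
- key_stand_top (a point): Point level with the top of the fixed wooden key stand, where the key's axis hangs. Stand 60 (x) x 64 (y) x 56 mm high, notch 26 mm wide (y) down to the desk, open to -x, ending 13 mm past this point in +x. Hung, the key's flange lies on the top, its blade's bottom 52 mm below this point. It is on the left or right of the desk, the dispenser on the other side.
- phone_stand: Loose solid wooden wave, 120 (x) x 60 (y) mm flat underside (its origin is the centre), 110 to 230 g. 16 to 52 mm high: low half at -x, high half at +x; flat upright long sides, at least 15 mm high all along. On the cabinet top over the left or right screw, yaw within 0.25 rad of the cabinet's; it slides when pushed.
- tin: Bystander: low round steel tin, 44 mm across, 26 mm high, on the cabinet top behind the other screw, 45 mm or so from that screw's axis. Origin: centre of the underside.
- mug: Bystander: yellow ceramic mug, 80 mm across, 90 mm long, lying on its side on the desk, steadied by its handle. Origin: on the desk below its middle.
- dispenser: Bystander: push-button toothpick dispenser, clear plastic, 46 mm across, 74 mm high. Origin: centre of the underside.
- headphone_stand: Bystander: black steel headphone stand, 110 mm round foot, thin post, cross arm 90 mm long along its y, 269 mm high. Origin: centre of the underside.
- mouse: Bystander: round grey computer mouse, 68 mm across, 36 mm high. Origin: centre of the underside.
- eraser: Bystander: white eraser, 55 x 24 x 14 mm. Origin: centre of the underside.
Mind the look-alikes: they are no part of the job. What is shaped like the key but orange or red is not meant.

How it is judged:
By the outcome, as a careful person would: the job done as asked, in the order asked, and still so for the second after the job is handed in, with the robot touching nothing.
It also fails if it takes over 72 s, if anything falls off the work surface, if the arm or the gripper's body presses on something with over 40 N, if the wrist force passes 120 N, or if a joint passes its speed limit or range.

ROBOT

A 6-joint arm with a two-finger parallel gripper is mounted at the origin on the work surface. World frame = base frame: x ahead of the robot, y to its left, z up, the work surface at z = 0. Lengths are in mm, angles in rad, forces in N, time in s.
With the tool pointing down it reaches from about 350 to 975 mm from the base axis. Payload 7.1 kg.
Tool frame: the origin (TCP) lies midway between the tips of the shut fingers; the grasp point (between the pads) lies ctrl.grip_point_offset behind it (ctrl.grip_point_offset is the distance from the TCP to the grasp point, in mm); z points along the fingers, y is the line along which they close (so a half turn about z gives the same grasp; the last joint's range is limited). The gripper opens to 88 mm and grips with 3 to 60 N. Pads are 20 mm wide; open, the fingers measure 115 mm over their backs; the gripper's body (75 mm by 178 mm) begins 61 mm behind the grasp point.
Start: joints at [-1.225, 0.423, 1.63, -0, 1.089, -0.019], TCP at [222.993, -583.848, 222.675] pointing down, gripper open.
Joint ranges: [-3, 3], [-0.9, 2.11], [0.09, 2.58], [-1.31, 4.45], [0.11, 2.69], [-2.54, 2.54]. Speed limits (rad/s): [2.39, 2.39, 3.01, 3.14, 3.14, 3.14].

INTERFACE

Orientations are given as a rotation vector (axis times angle).
In Python, from workcell import ctrl, get_image, close_job, finder gives the robot as it stands.
- The arm moves only by the tool servo_tool, never from a script. Its argument "deltas" is a list of rows, each a list of 2 entries, a list of its own where there are three numbers: the shift along the tool's x, y, z in mm, then the turn, a rotation vector about the tool's x, y, z in rad. A call has 1 to 5 rows; each row is the pose to reach, as a shift and turn from the pose commanded when the call began, along the tool's axes at that moment; what a row does not reach only later rows make up. A row lasts 1/12 s, in which the tool goes at most 41.7 mm and 7.16 degrees, less where a joint would pass 70% of its speed; a pose out of reach is approached as far as the arm can. A call with a gripper value outside its range is refused whole. "grip" is the closure, from -1 (fully open) to 1 (shut), so that 0 is half open, set as the call begins (left out, the last holds). The fingers move at their own pace and stop on an object; the grip force is fixed at half the most. Time passes only in rows, so rows that repeat a pose let the fingers close. It gives the time, the measured TCP pose, the force, the opening and the grip force at its end, in the units of the state.
- ctrl.get_obs(): the state, without advancing time (a new reading comes with each control period).
- get_image(name): name is "scene" or "side" or "wrist"; returns a dict with "frame" (400x640x3 uint8, blue, green, red), "depth" (400x640 float32, mm along the optical axis (not along the pixel's ray), 0 where there is no reading), "K" (3x3 intrinsics, pixels), "pose" (4x4, takes a point from camera to world coordinates). Camera axes: x right, y down, z forward; pixel columns grow to the right and rows downward; lengths in mm; the calibration is good to about 2 mm. A picture is of the moment at which its call begins.
- close_job(): hands the job in; it is judged then, once.
Trained networks look in a picture, given as the dict that the camera call returned (one of the last four; its "shot" number tells which), for a name from the list of things; names that differ only in an ending like _2 or _b are one class to them, and where a whole thing is asked for, a point or a joint stands for the part that bears it (a point fixed in the world has none). Each returns a list of dicts, best first, with "score" (0 to 1); they miss things now and then, are a little off and sometimes report something else, mostly with a low value. They report only what shows in the picture. A call takes as long as a camera call. They do not tell look-alikes from the thing itself.
- finder.search_frame(query, picture): "rect" ([centre column, centre row, width, height] as shares, 0 to 1, of the picture: columns of its width, rows of its height, round what is visible of it).
- finder.silhouettes(query, picture): "mask" (400x640 bool, what is visible of it) and "rect" ([centre column, centre row, width, height] as shares, 0 to 1, of the picture: columns of its width, rows of its height, round what is visible of it).
The state is a dict: "t": time; "qpos": joint angles; "qvel": joint speeds; "joint_torque": joint torques, N m; "ee_pos": TCP position; "orientation": TCP orientation; "ft_force": force on the tool from outside, world axes, zero at the start; "moment": the same for the moment, N m; "width": finger opening in mm; "grasp_force": force on a finger pad.
Only numpy, scipy, OpenCV 4.12 (cv2) and the standard library are available. Lean on these libraries where they do the work, as an engineer would, in place of code of your own. Each camera call takes 0.05 s, during which the arm holds its last target. There are 200 camera calls.

## Working session

There is one attempt and no reset: what is moved stays moved. The work goes in short steps, Python scripts to look and compute and a tool call to move; the robot and the scene stay as the last step left them, time stands still between calls to the robot, and variables do not carry over. Pictures are saved under pics/ and viewed, at most 10 in all, crops included, and the job is handed in when it is done.

Besides the shell and the picture viewer there is one more tool, called as a command line: name --argument value ..., lists and objects as JSON in quotes. servo_tool: Moves the arm, as the interface text tells. Its arguments: {"type":"object","properties":{"deltas":{"type":"array","items":{"type":"array"}},"grip":{"type":"number"}},"required":["deltas"]}

```bash
mkdir -p pics; ls; cat > h.py <<'E'
import numpy as np,cv2
from workcell import ctrl,get_image,close_job,finder
from scipy.spatial.transform import Rotation as R
def pts(im,mask=None):
    d=im["depth"];v,u=np.nonzero((d>0)&(mask if mask is not None else True))
    z=d[v,u];K=im["K"]
    p=np.c_[(u-K[0,2])*z/K[0,0],(v-K[1,2])*z/K[1,1],z]
    return p@im["pose"][:3,:3].T+im["pose"][:3,3]
def st():
    o=ctrl.get_obs();print("t",o["t"],"pos",np.round(o["ee_pos"],1),"rv",np.round(o["orientation"],3),"w",round(float(o["width"]),1),"F",np.round(o["ft_force"],1),"q",np.round(o["qpos"],2));return o
E
python3 - <<'E'
from h import *
o=st();print(ctrl.grip_point_offset, R.from_rotvec(o["orientation"]).as_matrix().round(3))
ims={n:get_image(n) for n in("scene","side","wrist")}
for n in ims:
    print(n,ims[n]["pose"].round(2).tolist(),ims[n]["K"][0,0])
    cv2.imwrite(f"pics/{n}0.png",ims[n]["frame"])
for n in("scene","side"):
    for q in("key","key_stand_top","phone_stand","cabinet","screw_left_top","screw_right_top","tin","mug","dispenser","headphone_stand","mouse","eraser"):
        try:
            for r in finder.silhouettes(q,ims[n])[:2]:
                p=pts(ims[n],r["mask"]);
                print(n,q,round(r["score"],2),(np.array(r["rect"])*[640,400,640,400]).round().tolist(),np.median(p,0).round(),np.percentile(p,2,axis=0).round(),np.percentile(p,98,axis=0).round())
        except Exception as e: print(q,e)
E
```

```text
pics
t 0.0 pos [ 222.8 -583.3  221.9] rv [-3.088 -0.569  0.   ] w 87.5 F [-0.2  0.9 -0.1] q [-1.23  0.42  1.63  0.    1.09 -0.02]
18.700000000000003 [[ 0.934  0.357 -0.   ]
 [ 0.357 -0.934  0.001]
 [ 0.    -0.002 -1.   ]]
scene [[0.17, 0.52, -0.84, 1472.98], [0.99, -0.08, 0.15, -187.54], [0.01, -0.85, -0.52, 720.13], [0.0, 0.0, 0.0, 1.0]] 487.15761549219064
side [[-0.75, -0.47, 0.46, -51.55], [-0.66, 0.54, -0.52, 600.1], [-0.0, -0.69, -0.72, 957.44], [0.0, 0.0, 0.0, 1.0]] 397.42852296494647
wrist [[0.36, -0.9, -0.26, 295.25], [-0.93, -0.34, -0.1, -556.13], [-0.0, 0.28, -0.96, 384.99], [0.0, 0.0, 0.0, 1.0]] 308.4920677761537
scene key 0.88 [147.0, 234.0, 18.0, 34.0] [ 485. -421.   62.] [ 462. -438.   14.] [ 496. -408.   99.]
scene key 0.79 [169.0, 213.0, 18.0, 34.0] [ 393. -382.   70.] [ 379. -399.    6.] [ 404. -365.   98.]
scene key_stand_top 0.84 [190.0, 239.0, 40.0, 32.0] [ 501. -328.   37.] [ 455. -370.   -0.] [ 518. -293.   57.]
scene phone_stand 0.82 [391.0, 200.0, 35.0, 40.0] [612. 126. 157.] [503.  95. 130.] [626. 165. 181.]
scene cabinet 0.69 [352.0, 235.0, 144.0, 95.0] [638
[... 1592 characters left out ...]
 screw_right_top 0.19 [352.0, 121.0, 28.0, 80.0] [ 624. -356.    8.] [ 577. -407.    0.] [ 675. -308.  262.]
side tin 0.66 [308.0, 172.0, 15.0, 16.0] [546. -32. 152.] [531. -75. 127.] [585. -16. 157.]
side mug 0.8 [193.0, 259.0, 39.0, 40.0] [618. 359.  67.] [590. 321.   8.] [678. 396.  80.]
side dispenser 0.83 [245.0, 304.0, 23.0, 27.0] [411. 351.  55.] [398. 319.  -1.] [442. 367.  74.]
side headphone_stand 0.68 [355.0, 121.0, 32.0, 76.0] [ 624. -356.    8.] [ 576. -565.   -2.] [ 757. -309.  262.]
side mouse 0.64 [369.0, 213.0, 20.0, 18.0] [ 375. -123.   27.] [ 351. -156.    8.] [ 407. -102.   36.]
side eraser 0.55 [332.0, 249.0, 11.0, 21.0] [373.  60.  12.] [354.  31.  -3.] [394.  80.  17.]
```

```bash
python3 - <<'E'
import cv2
a=cv2.imread("pics/scene0.png")[130:320,110:510];cv2.imwrite("pics/a.png",cv2.resize(a,(800,380)))
b=cv2.imread("pics/side0.png")[80:330,170:440];cv2.imwrite("pics/b.png",cv2.resize(b,(648,600)))
E
```

```text
(no output)
```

View pics/a.png

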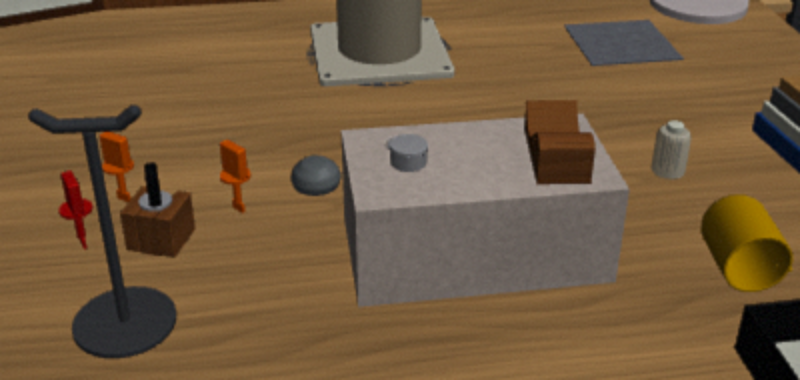

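View pics/b.png

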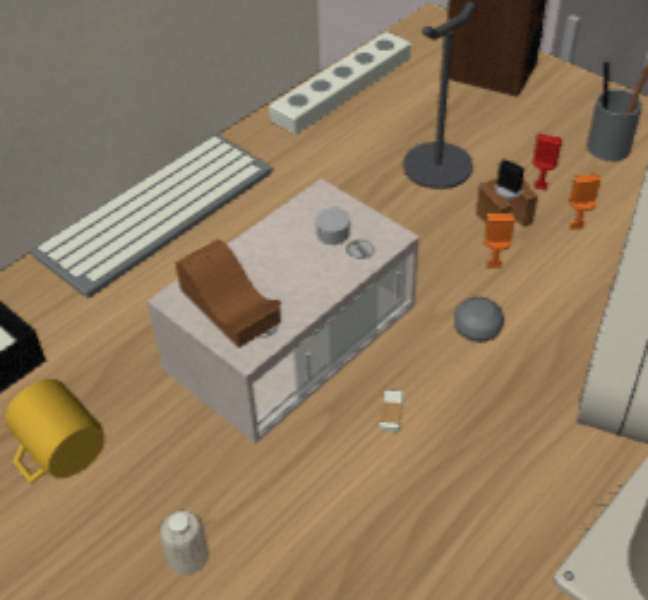

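The scene shows the black key hanging in its wooden stand (crop about (155,190)). The red and orange look-alikes stand around it. The phone stand covers the left screw (crop about (560,145)), and the right screw is visible in front of the tin (side crop about (360,248)).

servo_tool --deltas '[[[20, -8, -30], [0, 0, 0]], [[60, -25, -58], [0, 0, 0]], [[97, -40, -58], [0, 0, 0]], [[135, -56, -58], [0, 0, 0]], [[173, -71, -58], [0, 0, 0]]]'

```text
t: 1.77
ee_pos: [356.1, -458.7, 281.7]
orientation: [3.088, 0.568, 0.001]
ft_force: [0.8, -0.9, 0.3]
width: 87.8
grasp_force: 0.0
```

servo_tool --deltas '[[[167, -70, 0], [0, 0, 0.365]], [[167, -70, 0], [0, 0, 0.365]], [[167, -70, 0], [0, 0, 0.365]], [[167, -70, 0], [0, 0, 0.365]], [[167, -70, 0], [0, 0, 0.365]]]'

```text
t: 2.18
ee_pos: [488.5, -331.9, 280.9]
orientation: [-3.141, -0.0, -0.002]
ft_force: [0.6, -0.1, -0.7]
width: 87.8
grasp_force: 0.0
```

```bash
python3 - <<'E'
from h import *
st();im=get_image("wrist");st()
cv2.imwrite("pics/w1.png",im["frame"])
np.savez("w1.npz",**{k:im[k] for k in("frame","depth","K","pose")})
for q in("key","key_stand_top"):
    for r in finder.silhouettes(q,im)[:4]:
        p=pts(im,r["mask"]);print(q,round(r["score"],2),(np.array(r["rect"])*[640,400,640,400]).round().tolist(),np.median(p,0).round(),np.percentile(p,2,axis=0).round(),np.percentile(p,98,axis=0).round())
# cabinet from scene+side depth: top plane
s=[get_image("scene"),get_image("side")]
P=np.vstack([pts(i) for i in s])
t=P[(abs(P[:,2]-130)<5)&(P[:,0]>400)&(P[:,0]<720)&(P[:,1]>-200)&(P[:,1]<250)]
print("cab rect",cv2.minAreaRect(t[:,:2].astype(np.float32)),len(t), np.median(t[:,2]))
E
```

```text
t 2.1833 pos [ 488.5 -331.9  280.9] rv [-3.141e+00 -0.000e+00 -2.000e-03] w 87.8 F [ 0.6 -0.1 -0.7] q [-0.62  0.31  1.65  0.    1.18  0.95]
t 2.2333 pos [ 490.3 -330.3  280.8] rv [-3.14e+00 -5.00e-03 -3.00e-03] w 87.9 F [ 1.6  1.4 -0.6] q [-0.61  0.31  1.65  0.    1.18  0.95]
key 0.85 [394.0, 189.0, 35.0, 37.0] [ 480. -419.   80.] [ 458. -458.    1.] [ 496. -406.  100.]
key 0.74 [357.0, 251.0, 31.0, 42.0] [ 394. -383.   79.] [ 375. -400.    5.] [ 405. -366.  100.]
key 0.74 [248.0, 221.0, 37.0, 44.0] [ 437. -241.   83.] [ 420. -254.   54.] [ 449. -226.  100.]
key 0.63 [319.0, 186.0, 29.0, 37.0] [ 483. -331.   87.] [ 465. -347.   59.] [ 498. -314.  104.]
key_stand_top 0.79 [321.0, 179.0, 62.0, 61.0] [ 494. -337.   57.] [ 449. -368.    9.] [ 517. -296.   58.]
cab rect ((554.933349609375, 43.491363525390625), (303.1928405761719, 178.18136596679688), 89.26905822753906) 7366 128.90110530038612
```

View pics/w1.png

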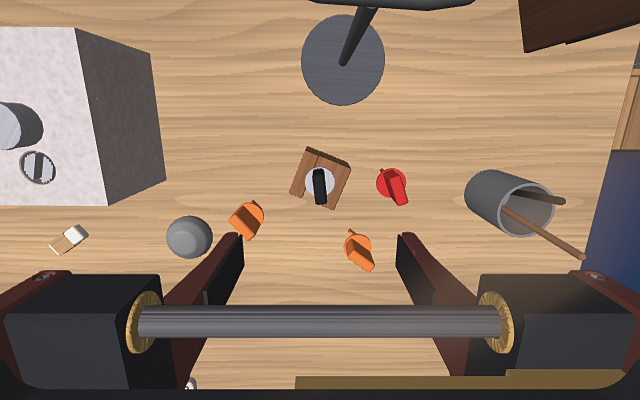

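The wrist picture shows the black key at pixel (319,186) in its stand, with the grip roughly along world x. The red and orange fakes are at (394,189), (357,251) and (248,221), and the right screw with its slot is at (38,168).

servo_tool --deltas '[[[0, -41, -5], [0, 0, 0]], [[0, -82, -10], [0, 0, 0]], [[0, -123, -15], [0, 0, 0]], [[0, -164, -20], [0, 0, 0]], [[0, -200, -20], [0, 0, 0]]]'

```text
t: 2.85
ee_pos: [485.5, -134.3, 301.7]
orientation: [3.141, -0.004, 0.002]
ft_force: [0.5, 1.2, -1.0]
width: 87.9
grasp_force: 0.0
```

servo_tool --deltas '[[[10, -40, 0], [0, 0, 0]], [[20, -80, 0], [0, 0, 0]], [[20, -121, 0], [0, 0, 0]], [[20, -162, 0], [0, 0, 0]], [[20, -175, 0], [0, 0, 0]]]'

```text
t: 3.27
ee_pos: [505.8, 42.8, 300.8]
orientation: [-3.141, -0.0, -0.0]
ft_force: [0.5, -1.2, -1.0]
width: 87.9
grasp_force: 0.0
```

```bash
python3 - <<'E'
from h import *
w=dict(np.load("w1.npz"));P=pts(w)
near=np.hypot(P[:,0]-485,P[:,1]+331)<45
g=P[near&(P[:,2]>92)&(P[:,2]<103)];print("grip top",cv2.minAreaRect(g[:,:2].astype(np.float32)),np.median(g[:,2]),g.mean(0))
n2=np.hypot(P[:,0]-485,P[:,1]+331)<22
f=P[n2&(P[:,2]>50)&(P[:,2]<66)];print("flange z",np.percentile(f[:,2],[5,50,95]))
s=P[near&(abs(P[:,2]-56)<4)];print("stand",cv2.minAreaRect(s[:,:2].astype(np.float32)))
# flange by color: bright
d=w["depth"];fr=w["frame"].astype(int);m=np.zeros(d.shape,bool);m[150:215,285:355]=1
hs=cv2.cvtColor(w["frame"],cv2.COLOR_BGR2HSV);fm=m&(hs[...,1]<50)&(hs[...,2]>110)
p=pts(w,fm);print("flange",p.mean(0),cv2.minEnclosingCircle(p[:,:2].astype(np.float32)),len(p))
st();im=get_image("wrist");cv2.imwrite("pics/w2.png",im["frame"])
np.savez("w2.npz",**{k:im[k] for k in("frame","depth","K","pose")})
P=pts(im);t=P[(abs(P[:,2]-130)<4)&(P[:,0]>420)&(P[:,0]<700)&(P[:,1]>-150)&(P[:,1]<240)]
print("cab",cv2.minAreaRect(t[:,:2].astype(np.float32)),np.median(t[:,2]))
for q in("phone_stand","tin","screw_right_top","screw_left_top","cabinet"):
    for r in finder.silhouettes(q,im)[:2]:
        p=pts(im,r["mask"]);print(q,round(r["score"],2),(np.array(r["rect"])*[640,400,640,400]).round().tolist(),cv2.minAreaRect(p[p[:,2]>134][:,:2].astype(np.float32)) if (p[:,2]>134).any() else "",np.percentile(p,[2,50,98],axis=0).round().tolist())
E
```

```text
grip top ((480.13232421875, -331.30401611328125), (36.23542785644531, 13.928038597106934), 6.413205146789551) 102.10369353628846 [ 481.4387784  -331.31252379  101.64938556]
flange z [55.85715623 59.83718666 62.04536326]
stand ((480.3512268066406, -331.4193420410156), (64.0881576538086, 59.950313568115234), 68.14337921142578)
flange [ 481.64222924 -331.95119817   60.83403353] ((474.0152282714844, -327.73638916015625), 25.966712951660156) 370
t 3.2667 pos [505.8  42.8 300.8] rv [-3.141 -0.    -0.   ] w 87.9 F [ 0.5 -1.2 -1. ] q [0.06 0.16 1.81 0.   1.18 1.63]
cab ((555.8535766601562, 42.569091796875), (301.5556335449219, 170.58575439453125), 89.45218658447266) 130.87264885807622
tin 0.77 [400.0, 143.0, 49.0, 50.0] ((553.586181640625, -37.528751373291016), (42.484371185302734, 41.728172302246094), 19.265914916992188) [[534.0, -57.0, 140.0], [555.0, -37.0, 157.0], [573.0, -18.0, 158.0]]
screw_right_top 0.81 [396.0, 179.0, 29.0, 27.0]  [[496.0, -55.0, 119.0], [511.0, -43.0, 129.0], [525.0, -27.0, 131.0]]
cabinet 0.93 [321.0, 134.0, 307.0, 168.0] ((549.2953491210938, 52.62455749511719), (221.71653747558594, 125.3365707397461), 81.9580078125) [[474.0, -103.0, 129.0], [567.0, 18.0, 131.0], [639.0, 188.0, 133.0]]
```

View pics/w2.png

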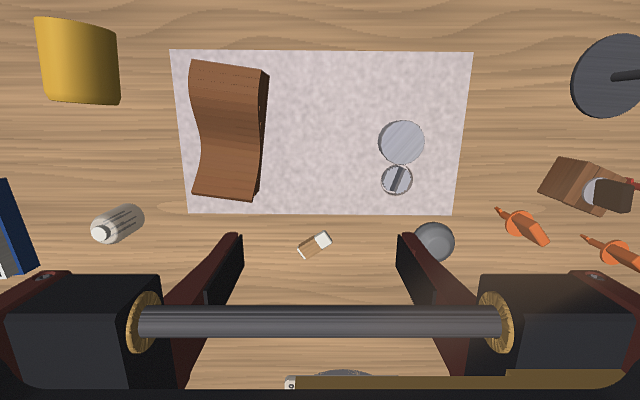

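The wrist picture shows the phone stand at about (230,130) over the left screw, low half towards the robot. The right screw is at (396,180) with its slot visible, and the tin is behind it at (402,142).

```bash
python3 - <<'E'
from h import *
w=dict(np.load("w2.npz"));P=pts(w)
for lo,hi in((134,200),(134,150),(160,200)):
    p=P[(P[:,2]>lo)&(P[:,2]<hi)&(P[:,0]>460)&(P[:,0]<650)&(P[:,1]>60)&(P[:,1]<200)]
    print(lo,cv2.minAreaRect(p[:,:2].astype(np.float32)),p[:,2].max())
# right screw slot angle: depth below top
d=P[(np.hypot(P[:,0]-510,P[:,1]+42)<17)&(P[:,2]<125)];print("slot depth",len(d),cv2.minAreaRect(d[:,:2].astype(np.float32)),d.mean(0))
K,T=w["K"],np.linalg.inv(w["pose"])
g=cv2.cvtColor(w["frame"],cv2.COLOR_BGR2GRAY)
# rectified patch of the head
n=160;s=4.0
def patch(c,z=129,half=20):
    yy,xx=np.mgrid[0:n,0:n];X=c[0]+half-(yy+.5)*2*half/n;Y=c[1]+half-(xx+.5)*2*half/n
    q=np.stack([X,Y,np.full_like(X,z)],-1)@T[:3,:3].T+T[:3,3]
    return cv2.remap(w["frame"],(q[...,0]/q[...,2]*K[0,0]+K[0,2]).astype(np.float32),(q[...,1]/q[...,2]*K[1,1]+K[1,2]).astype(np.float32),1)
cv2.imwrite("pics/p.png",cv2.resize(patch((510.1,-42)),(320,320)))
E
```

```text
134 ((560.5615844726562, 132.34527587890625), (60.8204231262207, 125.31969451904297), 81.83995056152344) 184.98049934966502
134 ((562.5885620117188, 131.91883850097656), (60.510765075683594, 119.46893310546875), 81.84648132324219) 149.99773362816154
160 ((560.5732421875, 132.4007568359375), (60.79230880737305, 125.31224822998047), 81.76239013671875) 184.98049934966502
slot depth 223 ((509.3054504394531, -41.72964096069336), (32.33427810668945, 30.633930206298828), 1.3966705799102783) [510.41281148 -41.98968871 120.42034978]
```

View pics/p.png

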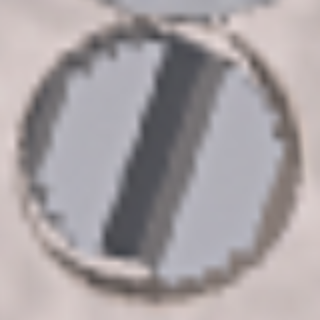

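The patch shows the right screw's slot tilted about 20° clockwise from the cabinet's x (from (205,55) to (130,255)), so that joint is at about 0.34.

servo_tool --deltas '[[[20, -35, 0], [0, 0, 0.05]], [[40, -65, 30], [0, 0, 0.143]], [[56, -89, 60], [0, 0, 0.143]], [[56, -89, 95], [0, 0, 0.143]], [[56, -89, 95], [0, 0, 0.143]]]'

```text
t: 3.98
ee_pos: [559.0, 128.0, 198.9]
orientation: [3.13, -0.225, -0.017]
ft_force: [-1.9, -0.2, -1.5]
width: 87.7
grasp_force: 0.0
```

servo_tool --deltas '[[[0, 0, 0], [0, 0, 0]], [[0, 0, 0], [0, 0, 0]], [[0, 0, 0], [0, 0, 0]]]'

```text
t: 4.23
ee_pos: [563.4, 128.2, 208.1]
orientation: [-3.133, 0.227, -0.005]
ft_force: [0.2, -0.7, 0.8]
width: 88.0
grasp_force: 0.0
```

```bash
python3 - <<'E'
from h import *
st();im=get_image("wrist");P=pts(im)
p=P[(P[:,2]>134)&(P[:,2]<190)&(P[:,0]>460)&(P[:,0]<650)&(P[:,1]>75)&(P[:,1]<185)]
print(cv2.minAreaRect(p[:,:2].astype(np.float32)),np.percentile(p,[1,50,99],axis=0))
E
```

```text
t 4.2333 pos [563.4 128.2 208.1] rv [-3.133  0.227 -0.005] w 88.0 F [ 0.2 -0.7  0.8] q [ 0.2   0.37  1.75 -0.    1.02  1.92]
((561.8161010742188, 132.08895874023438), (60.170318603515625, 122.40247344970703), 81.78970336914062) [[502.21471168  97.23857928 146.09710587]
 [571.9920024  131.33514312 166.92132554]
 [624.27415584 166.10226716 183.47937068]]
```

servo_tool --deltas '[[[-2, -4, 20], [0, 0, 0]], [[-2, -4, 45], [0, 0, 0]], [[-2, -4, 65], [0, 0, 0]], [[-2, -4, 70], [0, 0, 0]], [[-2, -4, 70], [0, 0, 0]]]'

```text
t: 4.7
ee_pos: [560.5, 133.0, 135.9]
orientation: [3.133, -0.226, -0.001]
ft_force: [0.0, 0.6, -0.7]
width: 87.9
grasp_force: 0.0
```

servo_tool --deltas '[[[0, 0, 0], [0, 0, 0]], [[0, 0, 0], [0, 0, 0]], [[0, 0, 0], [0, 0, 0]], [[0, 0, 0], [0, 0, 0]], [[0, 0, 0], [0, 0, 0]]]' --grip 1

```text
t: 5.12
ee_pos: [561.3, 133.4, 136.6]
orientation: [-3.134, 0.225, -0.002]
ft_force: [-0.5, -0.9, 5.6]
width: 59.6
grasp_force: 30.0
```

servo_tool --deltas '[[[0, 0, 0], [0, 0, 0]], [[0, 0, 0], [0, 0, 0]], [[0, 0, 0], [0, 0, 0]]]'

```text
t: 5.37
ee_pos: [561.3, 133.4, 136.6]
orientation: [-3.134, 0.225, -0.002]
ft_force: [-1.5, -1.4, 7.5]
width: 60.0
grasp_force: 30.0
```

servo_tool --deltas '[[[0, 0, -8], [0, 0, 0]], [[4, 22, -10], [0, 0, -0.04]], [[8, 45, -10], [0, 0, -0.08]], [[12, 68, -10], [0, 0, -0.12]], [[15, 89, -10], [0, 0, -0.134]]]'

```text
t: 5.78
ee_pos: [562.8, 42.5, 146.0]
orientation: [-3.141, 0.01, 0.0]
ft_force: [0.3, -0.7, -1.2]
width: 60.1
grasp_force: 30.0
```

servo_tool --deltas '[[[0, 0, 0], [0, 0, 0]], [[0, 0, 4], [0, 0, 0]], [[0, 0, 8], [0, 0, 0]], [[0, 0, 9.5], [0, 0, 0]], [[0, 0, 9.5], [0, 0, 0]]]'

```text
t: 6.2
ee_pos: [562.9, 43.9, 136.6]
orientation: [3.141, -0.013, -0.0]
ft_force: [-2.2, -3.2, 7.3]
width: 59.5
grasp_force: 30.0
```

servo_tool --deltas '[[[0, 0, 0], [0, 0, 0]], [[0, 0, 0], [0, 0, 0]], [[0, 0, 0], [0, 0, 0]], [[0, 0, 0], [0, 0, 0]]]' --grip -1

```text
t: 6.53
ee_pos: [562.9, 43.9, 136.0]
orientation: [-3.141, 0.013, 0.0]
ft_force: [-0.1, -0.1, 0.7]
width: 83.4
grasp_force: 0.0
```

servo_tool --deltas '[[[0, 0, -20], [0, 0, 0]], [[0, 0, -60], [0, 0, 0]], [[0, 0, -100], [0, 0, 0]], [[-20, 0, -140], [0, 0, 0]], [[-55, 0, -165], [0, 0, 0]]]'

```text
t: 6.95
ee_pos: [514.0, 44.1, 302.3]
orientation: [-3.141, 0.015, -0.009]
ft_force: [0.5, -0.2, 1.4]
width: 87.9
grasp_force: 0.0
```

```bash
python3 - <<'E'
from h import *
st();im=get_image("wrist");st();P=pts(im)
cv2.imwrite("pics/w3.png",im["frame"]);np.savez("w3.npz",**{k:im[k] for k in("frame","depth","K","pose")})
p=P[(P[:,2]>134)&(P[:,2]<190)&(P[:,0]>460)&(P[:,0]<650)&(P[:,1]>-5)&(P[:,1]<120)]
print(cv2.minAreaRect(p[:,:2].astype(np.float32)),p[:,2].max())
w=im;K,T=w["K"],np.linalg.inv(w["pose"]);n=320
def patch(c,z=129,half=20):
    yy,xx=np.mgrid[0:n,0:n];X=c[0]+half-(yy+.5)*2*half/n;Y=c[1]+half-(xx+.5)*2*half/n
    q=np.stack([X,Y,np.full_like(X,z)],-1)@T[:3,:3].T+T[:3,3]
    return cv2.remap(w["frame"],(q[...,0]/q[...,2]*K[0,0]+K[0,2]).astype(np.float32),(q[...,1]/q[...,2]*K[1,1]+K[1,2]).astype(np.float32),1)
v=np.hstack([patch((511.7,128)),patch((510.1,-42))])
cv2.imwrite("pics/p2.png",np.vstack([v,w["frame"][:260]]))
E
```

```text
t 6.95 pos [514.   44.1 302.3] rv [-3.141  0.015 -0.009] w 87.9 F [ 0.5 -0.2  1.4] q [0.06 0.17 1.79 0.   1.18 1.64]
t 7.0 pos [508.6  44.2 305.6] rv [-3.141  0.014 -0.009] w 87.7 F [-4.6  0.3  1.5] q [0.06 0.16 1.8  0.   1.18 1.64]
((562.6439208984375, 44.19696044921875), (60.170955657958984, 124.62548065185547), 89.27485656738281) 184.8108702156494
```

View pics/p2.png

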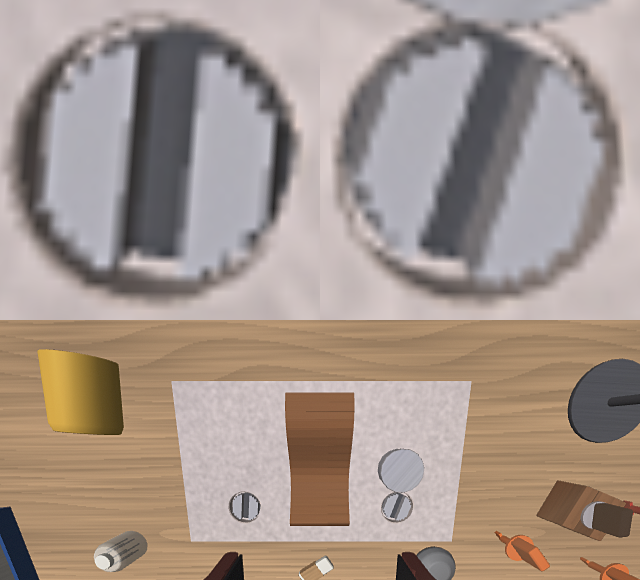

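The phone stand is now upright mid-cabinet at (320,460), clear of both screws. The left slot in the patch is tilted about 5° clockwise (joint about 0.08), the right one about 20°. Next I half-turn the tool on the way to the key, so the wrist range allows both screw turns.

servo_tool --deltas '[[[-3, 38, 0], [0, 0, -0.12]], [[-6, 76, 0], [0, 0, -0.24]], [[-9, 114, 0], [0, 0, -0.36]], [[-12, 152, 0], [0, 0, -0.49]], [[-13, 190, 0], [0, 0, -0.62]]]'

```text
t: 7.42
ee_pos: [496.3, -140.0, 298.6]
orientation: [-3.021, -0.862, -0.0]
ft_force: [0.1, 1.0, 0.6]
width: 87.7
grasp_force: 0.0
```

servo_tool --deltas '[[[-23, 29, 0], [0, 0, -0.12]], [[-46, 58, 0], [0, 0, -0.24]], [[-70, 87, 0], [0, 0, -0.36]], [[-94, 116, 0], [0, 0, -0.49]], [[-117, 144, 0], [0, 0, -0.62]]]'

```text
t: 7.83
ee_pos: [471.9, -323.7, 298.3]
orientation: [-2.638, -1.705, 0.0]
ft_force: [0.2, 0.3, -0.2]
width: 88.0
grasp_force: 0.0
```

servo_tool --deltas '[[[0, 0, 0], [0, 0, -0.12]], [[0, 0, 0], [0, 0, -0.24]], [[0, 0, 0], [0, 0, -0.36]], [[0, 0, 0], [0, 0, -0.49]], [[0, 0, 0], [0, 0, -0.62]]]'

```text
t: 8.25
ee_pos: [472.3, -322.1, 298.1]
orientation: [-2.004, -2.419, -0.0]
ft_force: [-1.3, 0.5, -0.2]
width: 87.3
grasp_force: 0.0
```

servo_tool --deltas '[[[0, 0, 0], [0, 0, -0.12]], [[0, 0, 0], [0, 0, -0.24]], [[0, 0, 0], [0, 0, -0.36]], [[0, 0, 0], [0, 0, -0.49]], [[0, 0, 0], [0, 0, -0.62]]]'

```text
t: 8.67
ee_pos: [472.5, -321.9, 298.2]
orientation: [-1.184, -2.909, -0.0]
ft_force: [0.4, -0.7, 0.9]
width: 87.8
grasp_force: 0.0
```

servo_tool --deltas '[[[0, 0, 0], [0, 0, -0.12]], [[0, 0, 0], [0, 0, -0.24]], [[0, 0, 0], [0, 0, -0.36]], [[0, 0, 0], [0, 0, -0.49]], [[0, 0, 0], [0, 0, -0.62]]]'

```text
t: 9.08
ee_pos: [472.5, -321.9, 298.2]
orientation: [-0.256, -3.131, -0.001]
ft_force: [0.3, -0.3, 0.1]
width: 87.8
grasp_force: 0.0
```

```bash
cat >> h.py <<'E'
def tgt(pos,psi):
    "delta in tool axes to world pos and tool-x heading psi, from measured pose"
    o=st();M=R.from_rotvec(o["orientation"]).as_matrix()
    G=np.array([[np.cos(psi),np.sin(psi),0],[np.sin(psi),-np.cos(psi),0],[0,0,-1]])
    print("delta",(M.T@(np.array(pos)-o["ee_pos"])).round(1),R.from_matrix(M.T@G).as_rotvec().round(3),"psi",round(np.arctan2(M[1,0],M[0,0]),3))
def keyfit(c=(481,-331)):
    im=get_image("wrist");P=pts(im)
    near=np.hypot(P[:,0]-c[0],P[:,1]-c[1])<45
    g=P[near&(P[:,2]>95)&(P[:,2]<108)];print("grip",cv2.minAreaRect(g[:,:2].astype(np.float32)),np.median(g[:,2]),len(g))
    s=P[near&(abs(P[:,2]-56)<4)];print("stand",cv2.minAreaRect(s[:,:2].astype(np.float32)))
    return im
E
python3 - <<'E'
from h import *
im=keyfit();cv2.imwrite("pics/w4.png",im["frame"]);tgt((480.5,-331.2,150),0.112+np.pi)
E
```

```text
grip ((479.6150207519531, -331.2059631347656), (35.643218994140625, 13.955225944519043), 6.307290077209473) 102.46871988402498 346
stand ((479.7355041503906, -331.16290283203125), (63.8756217956543, 60.28605270385742), 67.99658203125)
t 9.1333 pos [ 472.5 -321.9  298.2] rv [-2.440e-01 -3.132e+00 -1.000e-03] w 88.0 F [-0.3 -0.6 -0.9] q [-0.62  0.27  1.68  0.    1.2  -2.03]
delta [ -9.5  -8.  148.2] [ 0.    -0.001 -0.268] psi 2.986
```

servo_tool --deltas '[[[-5, -4, 20], [0, 0, -0.12]], [[-9, -8, 55], [0, 0, -0.24]], [[-9, -8, 95], [0, 0, -0.266]], [[-9, -8, 130], [0, 0, -0.266]], [[-9, -8, 158], [0, 0, -0.266]]]'

```text
t: 9.55
ee_pos: [479.0, -330.7, 137.8]
orientation: [0.147, -3.136, -0.003]
ft_force: [0.7, -0.5, -0.3]
width: 87.9
grasp_force: 0.0
```

servo_tool --deltas '[[[0, 0, 0], [0, 0, 0]], [[0, 0, 0], [0, 0, 0]]]'

```text
t: 9.72
ee_pos: [479.3, -330.8, 139.5]
orientation: [0.148, -3.135, -0.004]
ft_force: [0.4, 0.6, 0.0]
width: 88.0
grasp_force: 0.0
```

```bash
python3 - <<'E'
from h import *
keyfit();tgt((479.8,-331.2,66),0.111+np.pi)
E
```

```text
grip ((479.2519836425781, -331.60894775390625), (35.84746551513672, 13.89454174041748), 5.811906337738037) 102.5521609333702 998
stand ((479.6474609375, -331.14556884765625), (64.07557678222656, 59.972381591796875), 67.99920654296875)
t 9.7667 pos [ 480.4 -331.7  141.3] rv [-0.149  3.138  0.   ] w 87.6 F [ 0.  -0.5 -0.1] q [-0.62  0.47  1.78  0.    0.89 -2.29]
delta [ 0.6  0.6 75.3] [ 0.     0.    -0.016] psi -3.047
```

servo_tool --deltas '[[[0, 0, 20], [0, 0, -0.01]], [[0, 0, 45], [0, 0, -0.01]], [[0, 0, 65], [0, 0, -0.01]], [[0, 0, 74], [0, 0, -0.01]], [[0, 0, 74], [0, 0, -0.01]]]'

```text
t: 10.18
ee_pos: [480.2, -331.6, 66.9]
orientation: [0.166, -3.137, -0.0]
ft_force: [-0.7, 0.1, 0.3]
width: 87.7
grasp_force: 0.0
```

servo_tool --deltas '[[[0, 0, 0], [0, 0, 0]], [[0, 0, 0], [0, 0, 0]], [[0, 0, 0], [0, 0, 0]], [[0, 0, 0], [0, 0, 0]], [[0, 0, 0], [0, 0, 0]]]' --grip 1

```text
t: 10.6
ee_pos: [480.4, -331.9, 67.6]
orientation: [-0.167, 3.136, -0.001]
ft_force: [-0.6, 0.2, 0.5]
width: 57.9
grasp_force: 0.0
```

servo_tool --deltas '[[[0, 0, 0], [0, 0, 0]], [[0, 0, 0], [0, 0, 0]], [[0, 0, 0], [0, 0, 0]], [[0, 0, 0], [0, 0, 0]], [[0, 0, 0], [0, 0, 0]]]'

```text
t: 11.02
ee_pos: [480.0, -331.5, 66.6]
orientation: [0.167, -3.137, -0.0]
ft_force: [-0.2, 0.1, 0.9]
width: 24.5
grasp_force: 0.0
```

```bash
python3 - <<'E'
from h import *
st()
E
```

```text
t 11.0167 pos [ 480.  -331.5   66.6] rv [ 0.167 -3.137 -0.   ] w 24.5 F [-0.2  0.1  0.9] q [-0.62  0.58  1.81 -0.    0.75 -2.3 ]
```

servo_tool --deltas '[[[0, 0, 0], [0, 0, 0]], [[0, 0, 0], [0, 0, 0]], [[0, 0, 0], [0, 0, 0]], [[0, 0, 0], [0, 0, 0]], [[0, 0, 0], [0, 0, 0]]]'

```text
t: 11.43
ee_pos: [479.9, -331.5, 66.6]
orientation: [0.167, -3.137, -0.0]
ft_force: [0.2, 0.1, -0.5]
width: 14.1
grasp_force: 30.0
```

servo_tool --deltas '[[[0, 0, -15], [0, 0, 0]], [[0, 0, -35], [0, 0, 0]], [[0, 0, -60], [0, 0, 0]], [[0, 0, -90], [0, 0, 0]], [[0, 0, -120], [0, 0, 0]]]'

```text
t: 11.85
ee_pos: [479.4, -331.1, 187.3]
orientation: [0.167, -3.136, -0.002]
ft_force: [0.5, -0.5, -1.9]
width: 13.7
grasp_force: 30.0
```

servo_tool --deltas '[[[0, 0, -30], [0, 0, 0]], [[0, 0, -40], [0, 0, 0]], [[0, 0, -40], [0, 0, 0]]]'

```text
t: 12.1
ee_pos: [481.3, -332.5, 229.4]
orientation: [-0.167, 3.133, -0.005]
ft_force: [0.3, -0.6, -1.7]
width: 13.9
grasp_force: 30.0
```

```bash
python3 - <<'E'
from h import *
o=st();im=get_image("wrist");tgt((511.4,128.2,240),np.pi-0.09)
cv2.imwrite("pics/w5.png",im["frame"])
P=pts(im)-o["ee_pos"];M=R.from_rotvec(o["orientation"]).as_matrix();Q=P@M
k=Q[(np.hypot(Q[:,0],Q[:,1])<30)&(Q[:,2]>-10)&(Q[:,2]<75)]
print(len(k),k[:,2].max())
for a in range(-5,75,8):
    s=k[(k[:,2]>=a)&(k[:,2]<a+8)]
    if len(s): print(a,len(s),s.mean(0).round(1),s.min(0).round(1),s.max(0).round(1))
E
```

```text
t 12.1 pos [ 481.3 -332.5  229.4] rv [-0.167  3.133 -0.005] w 13.9 F [ 0.3 -0.6 -1.7] q [-0.62  0.35  1.72 -0.    1.06 -2.3 ]
t 12.15 pos [ 480.2 -331.7  227.1] rv [-1.670e-01  3.136e+00 -2.000e-03] w 13.7 F [ 0.   0.6 -2.2] q [-0.62  0.36  1.72  0.    1.06 -2.3 ]
delta [-79.8 454.  -13.3] [-0.001  0.002  0.196] psi -3.035
1031 59.97587615022957
-5 178 [15.   0.1 -1.9] [  8.3 -15.6  -5. ] [18.7 15.5  2.9]
3 593 [12.6  0.1  6. ] [ -1.8 -18.7   4.1] [19.5 18.9 10.9]
11 1 [13.6 13.  11.3] [13.6 13.  11.3] [13.6 13.  11.3]
43 39 [ 8.7  0.2 48.1] [ 6.5 -1.7 46.4] [10.4  2.  50.8]
51 16 [10.1  0.2 54.8] [ 9.7 -1.7 51.2] [10.5  2.  58.8]
59 4 [ 9.9 -0.4 59.5] [ 9.8 -1.7 59. ] [10.   1.3 60. ]
```

View pics/w5.png

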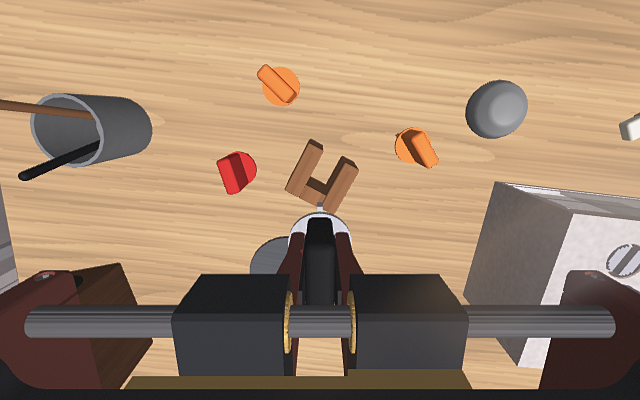

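The key is held straight in the pads. In the picture it sits at (320,250), above the now empty stand at (322,175), whose notch opens towards -x as expected. On to the left screw.

servo_tool --deltas '[[[-6, 33, -20], [0, 0, 0]], [[-12, 69, -38], [0, 0, 0]], [[-19, 108, -43], [0, 0, 0]], [[-26, 147, -43], [0, 0, 0]], [[-33, 185, -43], [0, 0, 0]]]'

```text
t: 12.57
ee_pos: [491.9, -142.2, 267.6]
orientation: [0.166, -3.134, -0.002]
ft_force: [1.1, -0.0, -1.3]
width: 13.9
grasp_force: 30.0
```

servo_tool --deltas '[[[-7, 40, 0], [0, 0, 0]], [[-14, 80, 0], [0, 0, 0]], [[-21, 120, 0], [0, 0, 0]], [[-28, 160, 0], [0, 0, 0]], [[-34, 195, 0], [0, 0, 0]]]'

```text
t: 12.98
ee_pos: [504.7, 55.7, 267.1]
orientation: [0.167, -3.133, -0.0]
ft_force: [0.8, -0.3, -1.5]
width: 13.9
grasp_force: 30.0
```

servo_tool --deltas '[[[-7, 37, 0], [0, 0, 0.1]], [[-13, 74, 0], [0, 0, 0.196]], [[-13, 74, 0], [0, 0, 0.196]], [[-13, 74, 0], [0, 0, 0.196]], [[-13, 74, 0], [0, 0, 0.196]]]'

```text
t: 13.4
ee_pos: [510.2, 128.1, 267.6]
orientation: [-0.137, -3.135, 0.002]
ft_force: [0.5, 0.5, -0.4]
width: 14.3
grasp_force: 30.0
```

```bash
cat >> h.py <<'E'
def screw(im,c,name):
    "slot pixels are deep: mask of depth-lower points and rectified patch"
    K,T=im["K"],np.linalg.inv(im["pose"]);n=320;half=20
    yy,xx=np.mgrid[0:n,0:n];X=c[0]+half-(yy+.5)*2*half/n;Y=c[1]+half-(xx+.5)*2*half/n
    q=np.stack([X,Y,np.full_like(X,129.)],-1)@T[:3,:3].T+T[:3,3]
    cv2.imwrite(name,cv2.remap(im["frame"],(q[...,0]/q[...,2]*K[0,0]+K[0,2]).astype(np.float32),(q[...,1]/q[...,2]*K[1,1]+K[1,2]).astype(np.float32),1))
E
python3 - <<'E'
from h import *
im=get_image("wrist");screw(im,(511.4,128.2),"pics/p3.png");cv2.imwrite("pics/w6.png",im["frame"])
tgt((511.4,128.3,195),np.pi-0.09)
a=cv2.imread("pics/p3.png");b=cv2.resize(im["frame"][100:300,170:470],(480,320));cv2.imwrite("pics/v6.png",np.hstack([a,b]))
E
```

```text
t 13.45 pos [510.5 127.6 268.1] rv [-1.400e-01 -3.136e+00  2.000e-03] w 13.8 F [-0.2 -0.5 -2.3] q [ 0.22  0.23  1.8  -0.    1.12 -1.26]
delta [-1.   0.9 73.1] [-0.001 -0.003  0.001] psi 3.053
```

View pics/v6.png

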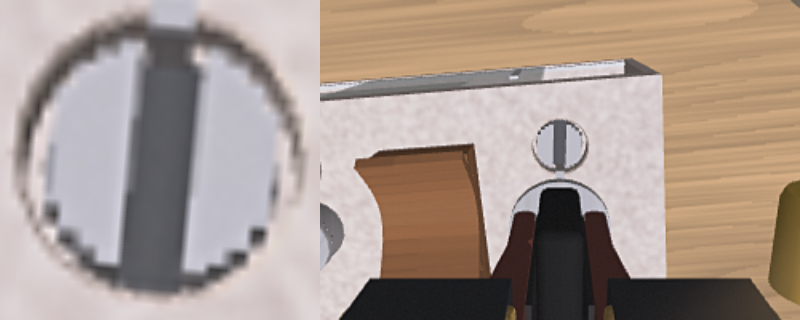

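The left screw's slot is clean, tilted about 5°, and its centre agrees with the estimate to within 1 mm. The key's blade is aligned with it, so I descend.

servo_tool --deltas '[[[-1, 0.6, 20], [0, 0, 0]], [[-1, 0.6, 45], [0, 0, 0]], [[-1, 0.6, 62], [0, 0, 0]], [[-1, 0.6, 66], [0, 0, 0]], [[-1, 0.6, 66], [0, 0, 0]]]'

```text
t: 13.87
ee_pos: [511.4, 127.4, 202.2]
orientation: [-0.143, -3.135, 0.002]
ft_force: [-0.2, 0.5, -1.2]
width: 13.7
grasp_force: 30.0
```

servo_tool --deltas '[[[0, 0, 3], [0, 0, 0]], [[0, 0, 6], [0, 0, 0]], [[0, 0, 9], [0, 0, 0]], [[0, 0, 11], [0, 0, 0]], [[0, 0, 12], [0, 0, 0]]]'

```text
t: 14.28
ee_pos: [512.5, 128.9, 191.8]
orientation: [0.141, 3.138, 0.0]
ft_force: [-0.3, -0.1, -1.1]
width: 13.9
grasp_force: 30.0
```

```bash
python3 - <<'E'
from h import *
tgt((511.7,128.3,184),np.pi-0.09);print(ctrl.get_obs()["moment"])
E
```

```text
t 14.2833 pos [512.5 128.9 191.8] rv [0.141 3.138 0.   ] w 13.9 F [-0.3 -0.1 -1.1] q [ 0.22  0.32  1.87 -0.    0.95 -1.26]
delta [ 0.8 -0.7  7.8] [0. 0. 0.] psi 3.052
[ 0.08120837 -0.13406754 -0.01462248]
```

servo_tool --deltas '[[[0, 0, 2], [0, 0, 0]], [[0, 0, 4], [0, 0, 0]], [[0, 0, 6], [0, 0, 0]], [[0, 0, 6.5], [0, 0, 0]], [[0, 0, 6.5], [0, 0, 0]]]'

```text
t: 14.7
ee_pos: [512.3, 128.9, 185.0]
orientation: [-0.141, -3.138, 0.0]
ft_force: [-0.4, 0.4, -1.4]
width: 13.9
grasp_force: 30.0
```

```bash
python3 - <<'E'
from h import *
st();print(ctrl.get_obs()["moment"])
im=get_image("wrist");cv2.imwrite("pics/w7.png",im["frame"])
E
```

```text
t 14.7 pos [512.3 128.9 185. ] rv [-0.141 -3.138  0.   ] w 13.9 F [-0.4  0.4 -1.4] q [ 0.22  0.33  1.87  0.    0.94 -1.26]
[-0.02635642 -0.13614335 -0.03139568]
```

The blade is in the slot with no contact force (bottom at about 122). Now I turn clockwise.

servo_tool --deltas '[[[0, 0, 0], [0, 0, 0.1]], [[0, 0, 0], [0, 0, 0.2]], [[0, 0, 0], [0, 0, 0.3]], [[0, 0, 0], [0, 0, 0.4]], [[0, 0, 0], [0, 0, 0.5]]]'

```text
t: 15.17
ee_pos: [511.7, 127.6, 185.1]
orientation: [-0.919, -3.003, 0.005]
ft_force: [-2.1, -5.3, 1.2]
width: 14.0
grasp_force: 30.0
```

```bash
python3 - <<'E'
from h import *
tgt((512.3,128.9,185),np.pi-1.58-.2);print(ctrl.get_obs()["moment"])
E
```

```text
t 15.1667 pos [511.7 127.6 185.1] rv [-0.919 -3.003  0.005] w 14.0 F [-2.1 -5.3  1.2] q [ 0.22  0.33  1.87 -0.    0.94 -0.75]
delta [0.2 1.4 0.1] [-0.003  0.002  1.186] psi 2.548
[-1.28480599  0.23029961  0.11272184]
```

servo_tool --deltas '[[[0, 0, 0], [0, 0, 0.1]], [[0, 0, 0], [0, 0, 0.2]], [[0, 0, 0], [0, 0, 0.3]], [[0, 0, 0], [0, 0, 0.4]], [[0, 0, 0], [0, 0, 0.5]]]'

```text
t: 15.58
ee_pos: [511.3, 127.4, 185.1]
orientation: [-1.633, -2.683, 0.006]
ft_force: [-2.6, -6.8, 2.1]
width: 14.1
grasp_force: 30.0
```

servo_tool --deltas '[[[0, 0, 0], [0, 0, 0.1]], [[0, 0, 0], [0, 0, 0.2]], [[0, 0, 0], [0, 0, 0.3]], [[0, 0, 0], [0, 0, 0.4]], [[0, 0, 0], [0, 0, 0.4]]]'

```text
t: 16.0
ee_pos: [511.1, 127.4, 185.1]
orientation: [-2.134, -2.305, 0.007]
ft_force: [-2.7, -7.7, 2.7]
width: 13.8
grasp_force: 30.0
```

```bash
python3 - <<'E'
from h import *
tgt((512.3,128.9,185),np.pi-1.58-.2);print(ctrl.get_obs()["moment"])
E
```

```text
t 16.0 pos [511.1 127.4 185.1] rv [-2.134 -2.305  0.007] w 13.8 F [-2.7 -7.7  2.7] q [ 0.22  0.33  1.87 -0.    0.94  0.15]
delta [1.4 1.4 0.1] [-0.003  0.003  0.286] psi 1.648
[-1.55993858  0.69343877  0.11442584]
```

servo_tool --deltas '[[[0, 0, 0], [0, 0, 0.06]], [[0, 0, 0], [0, 0, 0.12]], [[0, 0, 0], [0, 0, 0.16]], [[0, 0, 0], [0, 0, 0.2]], [[0, 0, 0], [0, 0, 0.2]]]'

```text
t: 16.42
ee_pos: [510.9, 127.4, 185.0]
orientation: [-2.351, -2.084, 0.007]
ft_force: [-2.3, -6.2, 3.4]
width: 14.0
grasp_force: 30.0
```

```bash
python3 - <<'E'
from h import *
tgt((512.3,128.9,185),np.pi-1.58-.2);print(ctrl.get_obs()["moment"])
E
```

```text
t 16.4167 pos [510.9 127.4 185. ] rv [-2.351 -2.084  0.007] w 14.0 F [-2.3 -6.2  3.4] q [ 0.22  0.33  1.87 -0.    0.94  0.34]
delta [1.6 1.2 0. ] [-0.003  0.003  0.089] psi 1.451
[-1.53611379  0.853638    0.11432794]
```

servo_tool --deltas '[[[0, 0, 0], [0, 0, 0.03]], [[0, 0, 0], [0, 0, 0.06]], [[0, 0, 0], [0, 0, 0.06]]]'

```text
t: 16.67
ee_pos: [510.9, 127.4, 185.0]
orientation: [2.412, 2.013, -0.007]
ft_force: [-3.0, -7.3, 3.8]
width: 13.8
grasp_force: 30.0
```

```bash
python3 - <<'E'
from h import *
tgt((512.3,128.9,185),np.pi-1.58-.2);print(ctrl.get_obs()["moment"])
E
```

```text
t 16.6667 pos [510.9 127.4 185. ] rv [ 2.412  2.013 -0.007] w 13.8 F [-3.  -7.3  3.8] q [ 0.22  0.33  1.87 -0.    0.94  0.4 ]
delta [1.7 1.1 0. ] [-0.003  0.004  0.03 ] psi 1.391
[-1.44795394  0.91459735  0.09384251]
```

servo_tool --deltas '[[[0, 0, 0], [0, 0, 0.03]], [[0, 0, 0], [0, 0, 0.06]], [[0, 0, 0], [0, 0, 0.06]]]'

```text
t: 16.92
ee_pos: [510.8, 127.4, 185.0]
orientation: [2.471, 1.94, -0.007]
ft_force: [-4.0, -5.2, 3.7]
width: 14.0
grasp_force: 30.0
```

```bash
python3 - <<'E'
from h import *
st();print(ctrl.get_obs()["moment"])
E
```

```text
t 16.9167 pos [510.8 127.4 185. ] rv [ 2.471  1.94  -0.007] w 14.0 F [-4.  -5.2  3.7] q [ 0.22  0.33  1.87 -0.    0.94  0.46]
[-1.50238594  0.91810762  0.05595211]
```

servo_tool --deltas '[[[0, 0, 0], [0, 0, 0.03]], [[0, 0, 0], [0, 0, 0.06]], [[0, 0, 0], [0, 0, 0.06]]]'

```text
t: 17.17
ee_pos: [510.8, 127.5, 185.0]
orientation: [2.528, 1.865, -0.007]
ft_force: [-4.1, -6.0, 3.4]
width: 13.8
grasp_force: 30.0
```

```bash
python3 - <<'E'
from h import *
tgt((512.3,128.9,185),np.pi-1.58-.2);print(ctrl.get_obs()["moment"])
E
```

```text
t 17.1667 pos [510.8 127.5 185. ] rv [ 2.528  1.865 -0.007] w 13.8 F [-4.1 -6.   3.4] q [ 0.22  0.33  1.87 -0.    0.94  0.52]
delta [1.8 1.  0. ] [-0.003  0.004 -0.09 ] psi 1.271
[-1.43031184  0.91569265  0.13297379]
```

```bash
cat >> h.py <<'E'
def keyang():
    im=get_image("wrist");o=ctrl.get_obs();M=R.from_rotvec(o["orientation"]).as_matrix()
    Q=(pts(im)-o["ee_pos"])@M
    k=Q[(abs(Q[:,0])<30)&(abs(Q[:,1])<6.5)&(Q[:,2]>-34)&(Q[:,2]<2)]
    print("keyfront",len(k),k.mean(0).round(1), end=" ")
    t=k[(k[:,2]<-15)];f=k[k[:,0]>k[:,0].max()-6]
    print("front slope dx/dy",np.polyfit(f[:,1],f[:,0],1).round(3),"top",cv2.minAreaRect(Q[(Q[:,2]<-30)&(Q[:,2]>-40)&(abs(Q[:,1])<6.9)&(abs(Q[:,0])<25)][:,:2].astype(np.float32)))
    return im
def slot(im,c,half=12.5):
    K,T=im["K"],np.linalg.inv(im["pose"]);n=200
    yy,xx=np.mgrid[0:n,0:n];X=half-(yy+.5)*2*half/n;Y=half-(xx+.5)*2*half/n
    q=np.stack([X+c[0],Y+c[1],np.full_like(X,129.)],-1)@T[:3,:3].T+T[:3,3]
    g=cv2.cvtColor(cv2.remap(im["frame"],(q[...,0]/q[...,2]*K[0,0]+K[0,2]).astype(np.float32),(q[...,1]/q[...,2]*K[1,1]+K[1,2]).astype(np.float32),1),cv2.COLOR_BGR2GRAY)
    th,_=cv2.threshold(g,0,255,cv2.THRESH_OTSU);m=(g<th)&(np.hypot(X,Y)<half)
    p=np.c_[X[m],Y[m]];w,v=np.linalg.eigh(np.cov(p.T));d=v[:,1]
    print("slot yaw",round(np.arctan(d[1]/d[0]),3),"c",p.mean(0).round(1),"ext",(2*np.sqrt(3*w)).round(1))
E
python3 - <<'E'
from h import *
w=dict(np.load("w3.npz"));slot(w,(511.7,128.2));slot(w,(510.1,-42))
keyang();st()
E
```

```text
slot yaw -0.107 c [0.1 0. ] ext [ 8.  24.3]
slot yaw -0.325 c [-0.1 -0.1] ext [ 7.8 24.5]
keyfront 698 [ 18.3  -0.1 -19.2] front slope dx/dy [ 0.054 19.109] top ((4.122358322143555, 0.03381204605102539), (13.756311416625977, 32.19541931152344), 89.82453918457031)
t 17.2167 pos [510.8 127.5 185. ] rv [ 2.527  1.867 -0.007] w 13.8 F [-4.3 -7.2  3.3] q [ 0.22  0.33  1.87 -0.    0.94  0.52]
```

servo_tool --deltas '[[[0, 0, 0], [0, 0, 0.03]], [[0, 0, 0], [0, 0, 0.06]], [[0, 0, 0], [0, 0, 0.06]]]'

```text
t: 17.47
ee_pos: [510.8, 127.5, 185.1]
orientation: [2.582, 1.789, -0.007]
ft_force: [-4.9, -5.4, 3.0]
width: 13.7
grasp_force: 30.0
```

```bash
python3 - <<'E'
from h import *
tgt((511.5,128.,185),1.36);print(ctrl.get_obs()["moment"]);keyang()
E
```

```text
t 17.4667 pos [510.8 127.5 185.1] rv [ 2.582  1.789 -0.007] w 13.7 F [-4.9 -5.4  3. ] q [ 0.22  0.33  1.87 -0.    0.94  0.58]
delta [0.7 0.5 0.1] [-0.003  0.004 -0.148] psi 1.212
[-1.37700997  0.95354793  0.41277528]
keyfront 696 [ 18.3  -0.2 -19.2] front slope dx/dy [ 0.058 19.165] top ((3.570833206176758, 0.03072643280029297), (13.744534492492676, 33.32960510253906), 89.84783935546875)
```

Torque jumped to 0.41 N m, so the left screw is at its stop. I back off to free the blade and lift.

servo_tool --deltas '[[[0, 0, 0], [0, 0, -0.1]], [[0, 0, 0], [0, 0, -0.2]], [[0, 0, 0], [0, 0, -0.25]], [[0, 0, -4], [0, 0, -0.25]], [[0, 0, -10], [0, 0, -0.25]]]'

```text
t: 17.93
ee_pos: [512.1, 128.8, 195.2]
orientation: [-2.341, -2.095, 0.001]
ft_force: [0.3, 0.4, -0.2]
width: 13.5
grasp_force: 30.0
```

servo_tool --deltas '[[[0, 0, -15], [0, 0, 0]], [[0, 0, -35], [0, 0, 0]], [[0, 0, -55], [0, 0, 0]], [[0, 0, -75], [0, 0, 0]], [[0, 0, -75], [0, 0, 0]]]'

```text
t: 18.35
ee_pos: [514.9, 129.5, 274.8]
orientation: [2.338, 2.093, 0.011]
ft_force: [1.2, 0.3, -1.2]
width: 13.9
grasp_force: 30.0
```

```bash
python3 - <<'E'
from h import *
st();im=get_image("wrist");slot(im,(511.7,128.2));keyang();tgt((510.2,-42,270),np.pi-.335)
cv2.imwrite("pics/w8.png",im["frame"])
E
```

```text
t 18.35 pos [514.9 129.5 274.8] rv [2.338 2.093 0.011] w 13.9 F [ 1.2  0.3 -1.2] q [0.22 0.22 1.79 0.   1.12 0.33]
slot yaw 1.56 c [-0.3  0.1] ext [ 8.  24.5]
keyfront 596 [ 18.9   0.3 -18.5] front slope dx/dy [ 0.081 19.388] top ((4.378938674926758, -0.056047916412353516), (32.17716598510742, 13.753567695617676), 0.2783823609352112)
t 18.45 pos [512.8 129.  271. ] rv [2.339 2.095 0.003] w 13.9 F [ 0.3 -0.4 -2. ] q [0.22 0.22 1.8  0.   1.12 0.33]
delta [-170.3   16.1    0.9] [ 2.000e-03  1.000e-03 -1.346e+00] psi 1.461
```

servo_tool --deltas '[[[-34, 3, 0], [0, 0, -0.1]], [[-68, 6, 0], [0, 0, -0.2]], [[-102, 9, 0], [0, 0, -0.3]], [[-136, 12, 0], [0, 0, -0.4]], [[-170, 16, 0], [0, 0, -0.5]]]'

```text
t: 18.87
ee_pos: [508.6, -43.1, 268.7]
orientation: [-1.74, -2.613, 0.002]
ft_force: [0.4, -0.3, -0.4]
width: 13.6
grasp_force: 30.0
```

servo_tool --deltas '[[[0, 0, 0], [0, 0, -0.1]], [[0, 0, 0], [0, 0, -0.2]], [[0, 0, 0], [0, 0, -0.3]], [[0, 0, 0], [0, 0, -0.4]], [[0, 0, 0], [0, 0, -0.5]]]'

```text
t: 19.28
ee_pos: [508.9, -42.0, 268.6]
orientation: [-1.041, -2.961, 0.001]
ft_force: [0.7, -0.6, -0.5]
width: 14.3
grasp_force: 30.0
```

servo_tool --deltas '[[[0, 0, 0], [0, 0, -0.1]], [[0, 0, 0], [0, 0, -0.2]], [[0, 0, 0], [0, 0, -0.3]], [[0, 0, 0], [0, 0, -0.346]], [[0, 0, 0], [0, 0, -0.346]]]'

```text
t: 19.7
ee_pos: [509.0, -41.7, 268.7]
orientation: [-0.52, -3.096, 0.0]
ft_force: [-0.1, -0.6, -2.2]
width: 13.5
grasp_force: 30.0
```

```bash
python3 - <<'E'
from h import *
st();im=get_image("wrist");slot(im,(510.2,-42));tgt((510.3,-42,202),np.pi-.335);keyang()
E
```

```text
t 19.7 pos [509.  -41.7 268.7] rv [-0.52  -3.096  0.   ] w 13.5 F [-0.1 -0.6 -2.2] q [-0.11  0.2   1.83  0.    1.11 -1.34]
slot yaw -0.328 c [-0.2 -0. ] ext [ 7.8 24.3]
t 19.75 pos [509.1 -41.7 268.9] rv [-0.524 -3.095  0.   ] w 14.0 F [-0.5  0.4 -1.5] q [-0.11  0.2   1.83  0.    1.11 -1.34]
delta [-1.4  0.2 66.9] [-0.    -0.002 -0.   ] psi 2.806
keyfront 711 [ 17.7  -0.2 -19. ] front slope dx/dy [ 0.042 18.158] top ((2.8609657287597656, -0.036097049713134766), (13.640347480773926, 32.480533599853516), 89.60818481445312)
```

servo_tool --deltas '[[[-1, 0, 20], [0, 0, 0]], [[-1, 0, 45], [0, 0, 0]], [[-1, 0, 62], [0, 0, 0]], [[-1, 0, 67], [0, 0, 0]], [[-1, 0, 67], [0, 0, 0]]]'

```text
t: 20.22
ee_pos: [509.6, -42.0, 201.6]
orientation: [-0.523, -3.094, 0.0]
ft_force: [0.1, -0.1, -0.3]
width: 13.4
grasp_force: 30.0
```

servo_tool --deltas '[[[0, 0, 3], [0, 0, 0]], [[0, 0, 6], [0, 0, 0]], [[0, 0, 9], [0, 0, 0]], [[0, 0, 10], [0, 0, 0]], [[0, 0, 10], [0, 0, 0]]]'

```text
t: 20.63
ee_pos: [510.8, -42.2, 193.4]
orientation: [0.522, 3.098, 0.0]
ft_force: [0.0, 0.1, -1.8]
width: 13.8
grasp_force: 30.0
```

servo_tool --deltas '[[[0, 0, 2], [0, 0, 0]], [[0, 0, 4], [0, 0, 0]], [[0, 0, 6], [0, 0, 0]], [[0, 0, 7], [0, 0, 0]], [[0, 0, 7], [0, 0, 0]]]'

```text
t: 21.05
ee_pos: [510.6, -42.1, 185.9]
orientation: [-0.522, -3.097, 0.0]
ft_force: [-0.6, 0.2, -0.8]
width: 13.8
grasp_force: 30.0
```

```bash
python3 - <<'E'
from h import *
tgt((510.1,-42,185),1.21);print(ctrl.get_obs()["moment"])
E
```

```text
t 21.05 pos [510.6 -42.1 185.9] rv [-0.522 -3.097  0.   ] w 13.8 F [-0.6  0.2 -0.8] q [-0.11  0.31  1.91  0.    0.93 -1.34]
delta [ 0.5 -0.   0.9] [-1.000e-03 -0.000e+00  1.598e+00] psi 2.808
[ 0.04277537 -0.16163005 -0.02998822]
```

servo_tool --deltas '[[[0, 0, 0], [0, 0, 0.1]], [[0, 0, 0], [0, 0, 0.2]], [[0, 0, 0], [0, 0, 0.3]], [[0, 0, 0], [0, 0, 0.4]], [[0, 0, 0], [0, 0, 0.5]]]'

```text
t: 21.47
ee_pos: [510.1, -42.8, 186.1]
orientation: [-1.278, -2.869, 0.003]
ft_force: [-1.5, -3.9, -0.9]
width: 13.8
grasp_force: 30.0
```

servo_tool --deltas '[[[0, 0, 0], [0, 0, 0.1]], [[0, 0, 0], [0, 0, 0.2]], [[0, 0, 0], [0, 0, 0.3]], [[0, 0, 0], [0, 0, 0.4]], [[0, 0, 0], [0, 0, 0.5]]]'

```text
t: 21.88
ee_pos: [509.7, -42.9, 186.0]
orientation: [-1.948, -2.464, 0.004]
ft_force: [-3.1, -3.9, 0.7]
width: 14.1
grasp_force: 30.0
```

servo_tool --deltas '[[[0, 0, 0], [0, 0, 0.1]], [[0, 0, 0], [0, 0, 0.2]], [[0, 0, 0], [0, 0, 0.3]], [[0, 0, 0], [0, 0, 0.4]], [[0, 0, 0], [0, 0, 0.4]]]'

```text
t: 22.3
ee_pos: [509.5, -42.9, 186.0]
orientation: [-2.399, -2.027, 0.005]
ft_force: [-4.6, -3.9, 2.2]
width: 13.6
grasp_force: 30.0
```

```bash
python3 - <<'E'
from h import *
tgt((510.6,-42.1,185),1.21);print(ctrl.get_obs()["moment"])
E
```

```text
t 22.3 pos [509.5 -42.9 186. ] rv [-2.399 -2.027  0.005] w 13.6 F [-4.6 -3.9  2.2] q [-0.11  0.31  1.91 -0.    0.93  0.06]
delta [1. 1. 1.] [-0.003  0.002  0.193] psi 1.403
[-0.89169326  0.79280356  0.12738363]
```

servo_tool --deltas '[[[0, 0, 0], [0, 0, 0.04]], [[0, 0, 0], [0, 0, 0.08]], [[0, 0, 0], [0, 0, 0.12]], [[0, 0, 0], [0, 0, 0.12]]]'

```text
t: 22.63
ee_pos: [509.3, -42.9, 186.0]
orientation: [-2.513, -1.884, 0.005]
ft_force: [-4.8, -4.1, 1.4]
width: 13.2
grasp_force: 30.0
```

```bash
python3 - <<'E'
from h import *
tgt((510.6,-42.1,185),1.21);print(ctrl.get_obs()["moment"])
E
```

```text
t 22.6333 pos [509.3 -42.9 186. ] rv [-2.513 -1.884  0.005] w 13.2 F [-4.8 -4.1  1.4] q [-0.11  0.31  1.91 -0.    0.93  0.18]
delta [1.1 1.  1. ] [-0.003  0.002  0.077] psi 1.287
[-0.93676136  0.91688818  0.10399487]
```

servo_tool --deltas '[[[0, 0, 0], [0, 0, 0.03]], [[0, 0, 0], [0, 0, 0.06]], [[0, 0, 0], [0, 0, 0.06]]]'

```text
t: 22.88
ee_pos: [509.3, -42.9, 186.0]
orientation: [-2.568, -1.809, 0.006]
ft_force: [-5.3, -4.4, 1.4]
width: 13.7
grasp_force: 30.0
```

```bash
python3 - <<'E'
from h import *
st();print(ctrl.get_obs()["moment"])
E
```

```text
t 22.8833 pos [509.3 -42.9 186. ] rv [-2.568 -1.809  0.006] w 13.7 F [-5.3 -4.4  1.4] q [-0.11  0.31  1.91 -0.    0.93  0.24]
[-0.89463057  0.96270924  0.28021615]
```

servo_tool --deltas '[[[0, 0, 0], [0, 0, 0.02]], [[0, 0, 0], [0, 0, 0.04]], [[0, 0, 0], [0, 0, 0.04]]]'

```text
t: 23.13
ee_pos: [509.3, -42.8, 186.0]
orientation: [-2.603, -1.758, 0.005]
ft_force: [-4.0, -2.8, 2.3]
width: 13.9
grasp_force: 30.0
```

```bash
python3 - <<'E'
from h import *
tgt((510.6,-42.1,185),1.21);print(ctrl.get_obs()["moment"])
E
```

```text
t 23.1333 pos [509.3 -42.8 186. ] rv [-2.603 -1.758  0.005] w 13.9 F [-4.  -2.8  2.3] q [-0.11  0.31  1.91 -0.    0.93  0.28]
delta [1.1 0.9 1. ] [-0.003  0.002 -0.022] psi 1.188
[-0.7244406   0.99127919  0.35359732]
```

The right screw is at its stop too (0.35 N m). I back off, lift, check the slot and head back to the stand.

servo_tool --deltas '[[[0, 0, 0], [0, 0, -0.1]], [[0, 0, 0], [0, 0, -0.2]], [[0, 0, 0], [0, 0, -0.25]], [[0, 0, -4], [0, 0, -0.25]], [[0, 0, -10], [0, 0, -0.25]]]'

```text
t: 23.55
ee_pos: [510.5, -42.1, 196.1]
orientation: [-2.365, -2.066, 0.001]
ft_force: [0.4, -1.1, -1.2]
width: 13.6
grasp_force: 30.0
```

servo_tool --deltas '[[[0, 0, -15], [0, 0, 0]], [[0, 0, -35], [0, 0, 0]], [[0, 0, -55], [0, 0, 0]], [[0, 0, -70], [0, 0, 0]], [[0, 0, -70], [0, 0, 0]]]'

```text
t: 23.97
ee_pos: [512.9, -42.3, 270.0]
orientation: [2.362, 2.064, 0.007]
ft_force: [1.4, -0.1, -1.6]
width: 13.7
grasp_force: 30.0
```

```bash
python3 - <<'E'
from h import *
im=get_image("wrist");slot(im,(510.2,-42));slot(im,(511.7,128.2));keyang();tgt((480,-331.5,240),np.pi)
E
```

```text
slot yaw 1.555 c [-0.3  0.1] ext [ 7.9 24.3]
slot yaw -1.525 c [0.5 2.3] ext [18.6 21.3]
keyfront 607 [ 18.6   0.3 -18.4] front slope dx/dy [ 0.084 19.078] top ((4.111909866333008, 0.003773212432861328), (13.77756118774414, 31.99109649658203), 89.98886108398438)
t 24.0667 pos [511.  -42.2 266.7] rv [2.364e+00 2.067e+00 2.000e-03] w 13.7 F [-0.4 -0.5 -1.1] q [-0.11  0.2   1.83  0.    1.1   0.03]
delta [-290.9    7.8   26.7] [ 1.000e-03  1.000e-03 -1.705e+00] psi 1.437
```

servo_tool --deltas '[[[-29, 1, 0], [0, 0, -0.1]], [[-58, 2, 0], [0, 0, -0.2]], [[-87, 3, 0], [0, 0, -0.3]], [[-116, 3, 0], [0, 0, -0.4]], [[-145, 4, 0], [0, 0, -0.5]]]'

```text
t: 24.48
ee_pos: [494.4, -187.3, 264.7]
orientation: [-1.772, -2.592, 0.001]
ft_force: [-0.4, -0.3, -1.3]
width: 13.7
grasp_force: 30.0
```

servo_tool --deltas '[[[-26, -13, 0], [0, 0, -0.1]], [[-52, -27, 0], [0, 0, -0.2]], [[-78, -40, 0], [0, 0, -0.3]], [[-104, -53, 0], [0, 0, -0.4]], [[-130, -67, 0], [0, 0, -0.5]]]'

```text
t: 24.9
ee_pos: [478.7, -332.8, 264.6]
orientation: [-1.076, -2.949, -0.001]
ft_force: [0.5, -0.4, -0.1]
width: 14.1
grasp_force: 30.0
```

servo_tool --deltas '[[[0, 0, 0], [0, 0, -0.1]], [[0, 0, 0], [0, 0, -0.2]], [[0, 0, 0], [0, 0, -0.32]], [[0, 0, 0], [0, 0, -0.32]], [[0, 0, 0], [0, 0, -0.32]]]'

```text
t: 25.32
ee_pos: [479.1, -331.5, 264.9]
orientation: [-0.605, -3.081, -0.001]
ft_force: [0.2, -0.2, -1.4]
width: 13.5
grasp_force: 30.0
```

```bash
python3 - <<'E'
from h import *
o=st();im=get_image("wrist");cv2.imwrite("pics/w9.png",im["frame"])
P=pts(im);s=P[(np.hypot(P[:,0]-480,P[:,1]+331)<48)&(abs(P[:,2]-56)<4)];print("stand",cv2.minAreaRect(s[:,:2].astype(np.float32)))
M=R.from_rotvec(o["orientation"]).as_matrix();Q=(P-o["ee_pos"])@M
b=Q[(np.hypot(Q[:,0],Q[:,1])<30)&(Q[:,2]>45)&(Q[:,2]<68)];print("blade",b.min(0),b.max(0),b.mean(0))
tgt((480,-331.4,135),np.pi-.384)
E
```

```text
t 25.3167 pos [ 479.1 -331.5  264.9] rv [-6.050e-01 -3.081e+00 -1.000e-03] w 13.5 F [ 0.2 -0.2 -1.4] q [-0.63  0.32  1.69  0.    1.14 -1.81]
stand ((479.63824462890625, -331.2209167480469), (63.893585205078125, 59.77376174926758), 68.26890563964844)
blade [ 6.52627126 -1.30963612 46.64654078] [10.55730452  2.44646699 59.78974695] [ 9.27916893  0.56142546 50.85886307]
t 25.3667 pos [ 479.3 -331.4  265.2] rv [-6.050e-01 -3.081e+00 -1.000e-03] w 13.8 F [ 0.5  0.1 -1.5] q [-0.63  0.32  1.69  0.    1.14 -1.81]
delta [ -0.9   0.3 130.2] [ 0.    -0.002 -0.004] psi 2.754
```

servo_tool --deltas '[[[0, 0, 35], [0, 0, 0]], [[0, 0, 70], [0, 0, 0]], [[0, 0, 105], [0, 0, 0]], [[0, 0, 130], [0, 0, 0]], [[0, 0, 136], [0, 0, 0]]]'

```text
t: 25.78
ee_pos: [477.1, -329.7, 125.7]
orientation: [-0.602, -3.076, -0.005]
ft_force: [-0.9, 0.7, -1.3]
width: 14.1
grasp_force: 30.0
```

servo_tool --deltas '[[[0, 0, 0], [0, 0, 0]], [[0, 0, 0], [0, 0, 0]]]'

```text
t: 25.95
ee_pos: [480.2, -332.1, 131.0]
orientation: [0.601, 3.083, -0.0]
ft_force: [-0.3, -0.2, -1.2]
width: 14.3
grasp_force: 30.0
```

```bash
python3 - <<'E'
from h import *
im=get_image("wrist");tgt((479.7,-331.4,67),np.pi-.384);cv2.imwrite("pics/w10.png",im["frame"][60:330,180:460])
E
```

```text
t 26.0 pos [ 480.7 -332.4  131.8] rv [ 6.000e-01  3.082e+00 -2.000e-03] w 13.5 F [ 0.5  0.5 -0.8] q [-0.63  0.48  1.78  0.    0.87 -1.81]
delta [ 1.5  0.6 64.7] [-0.001  0.002 -0.001] psi 2.757
```

View pics/w10.png

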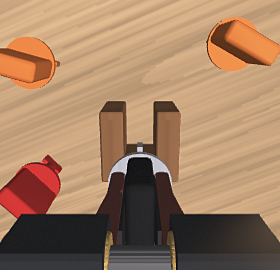

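The key is centred over the notch (crop (140,150)), with its blade in line with it. Lowering slowly.

servo_tool --deltas '[[[0.7, 0.3, 8], [0, 0, 0]], [[0.7, 0.3, 18], [0, 0, 0]], [[0.7, 0.3, 28], [0, 0, 0]], [[0.7, 0.3, 38], [0, 0, 0]], [[0.7, 0.3, 45], [0, 0, 0]]]'

```text
t: 26.42
ee_pos: [478.6, -330.9, 83.7]
orientation: [-0.599, -3.083, -0.001]
ft_force: [0.2, 0.9, -2.3]
width: 13.6
grasp_force: 30.0
```

servo_tool --deltas '[[[0, 0, 6], [0, 0, 0]], [[0, 0, 12], [0, 0, 0]], [[0, 0, 16], [0, 0, 0]], [[0, 0, 16], [0, 0, 0]], [[0, 0, 16], [0, 0, 0]]]'

```text
t: 26.83
ee_pos: [479.1, -331.2, 69.0]
orientation: [-0.599, -3.084, -0.0]
ft_force: [-0.2, 0.2, -1.1]
width: 13.8
grasp_force: 30.0
```

```bash
python3 - <<'E'
from h import *
tgt((479.8,-331.4,67),np.pi-.384)
E
```

```text
t 26.8333 pos [ 479.1 -331.2   69. ] rv [-0.599 -3.084 -0.   ] w 13.8 F [-0.2  0.2 -1.1] q [-0.63  0.58  1.81  0.    0.76 -1.81]
delta [-0.7  0.1  2. ] [ 0. -0.  0.] psi 2.758
```

Another 2–3 mm to seat, then release.

servo_tool --deltas '[[[-0.5, 0, 1], [0, 0, 0]], [[-0.5, 0, 2], [0, 0, 0]], [[-0.5, 0, 2.5], [0, 0, 0]], [[-0.5, 0, 2.5], [0, 0, 0]]]'

```text
t: 27.17
ee_pos: [479.7, -331.5, 66.9]
orientation: [0.599, 3.084, -0.0]
ft_force: [0.2, -0.1, -0.1]
width: 13.6
grasp_force: 30.0
```

servo_tool --deltas '[[[0, 0, 0], [0, 0, 0]], [[0, 0, 0], [0, 0, 0]], [[0, 0, 0], [0, 0, 0]], [[0, 0, 0], [0, 0, 0]], [[0, 0, 0], [0, 0, 0]]]' --grip -0.2

```text
t: 27.58
ee_pos: [479.6, -331.5, 66.8]
orientation: [0.599, 3.084, -0.0]
ft_force: [-0.1, -0.6, -0.3]
width: 43.8
grasp_force: 0.0
```

servo_tool --deltas '[[[0, 0, -10], [0, 0, 0]], [[0, 0, -30], [0, 0, 0]], [[0, 0, -60], [0, 0, 0]], [[0, 0, -100], [0, 0, 0]], [[0, 0, -140], [0, 0, 0]]]'

```text
t: 28.0
ee_pos: [478.9, -330.9, 208.2]
orientation: [-0.599, -3.082, -0.001]
ft_force: [0.4, -0.5, -0.0]
width: 52.9
grasp_force: 0.0
```

servo_tool --deltas '[[[0, 0, -40], [0, 0, 0]], [[0, 0, -60], [0, 0, 0]], [[0, 0, -60], [0, 0, 0]], [[0, 0, -60], [0, 0, 0]]]'

```text
t: 28.33
ee_pos: [480.0, -331.8, 268.7]
orientation: [0.598, 3.081, -0.002]
ft_force: [-0.3, 0.6, -0.2]
width: 52.6
grasp_force: 0.0
```

```bash
python3 - <<'E'
from h import *
st();keyfit();im=get_image("scene");P=np.vstack([pts(im),pts(get_image("side"))])
p=P[(P[:,2]>136)&(P[:,2]<195)&(P[:,0]>460)&(P[:,0]<650)&(P[:,1]>0)&(P[:,1]<120)]
print("phone",cv2.minAreaRect(p[:,:2].astype(np.float32)),p[:,2].max())
for q in("tin","mouse","headphone_stand","key"):
    for r in finder.silhouettes(q,im)[:2]: print(q,round(r["score"],2),(np.array(r["rect"])*[640,400,640,400]).round().tolist(),np.median(pts(im,r["mask"]),0).round())
E
```

```text
t 28.3333 pos [ 480.  -331.8  268.7] rv [ 5.980e-01  3.081e+00 -2.000e-03] w 52.6 F [-0.3  0.6 -0.2] q [-0.63  0.31  1.68  0.    1.14 -1.81]
grip ((479.6044921875, -330.40985107421875), (13.32419490814209, 35.903038024902344), 67.80966186523438) 102.56495069840281 414
stand ((479.8382263183594, -331.2004699707031), (64.15406036376953, 60.25185012817383), 67.95895385742188)
phone ((562.733154296875, 45.5078125), (64.28178405761719, 130.3854522705078), 89.81132507324219) 183.13763184169989
tin 0.68 [312.0, 204.0, 19.0, 22.0] [567. -40. 153.]
tin 0.61 [446.0, 206.0, 20.0, 29.0] [439. 336.  41.]
mouse 0.79 [268.0, 220.0, 24.0, 25.0] [ 402. -137.   24.]
headphone_stand 0.78 [162.0, 245.0, 71.0, 130.0] [ 632. -360.    8.]
headphone_stand 0.62 [269.0, 217.0, 26.0, 25.0] [ 402. -136.   25.]
key 0.91 [168.0, 211.0, 18.0, 32.0] [ 392. -383.   66.]
key 0.79 [187.0, 226.0, 16.0, 26.0] [ 488. -328.   76.]
```

```bash
python3 -c "
from h import *
print(close_job())"
```

```text
the job is handed in; nothing more can be done
None
```

I turned both screws clockwise to their stops, hung the key back upright in its stand, left the phone stand upright mid-cabinet, and handed the job in at about 28 s.

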